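# Turn a housing's code plate to the reader and read it

## Task

Stand the taller of the two aluminium transmitter housings upright in the middle of the code reader's round pad, turned so that its code plate squarely faces the reader's window, and let go of it. Then press the key on top of the reader fully down and let it come up again. Set the housing down rather than dropping it or tipping it over, and leave the short housing, the hex keys and the circuit board where they are.

Things in the scene. Friction and masses are not known exactly. Their poses are not given: they have to be found in the camera images.
- tall_housing: Upright aluminium cylinder 110 mm tall (the taller housing). Origin: centre of underside, z up its axis. Body 50 mm in diameter up to 74 mm, then a groove, then a fluted cover 48 mm in diameter at 78 to 110 mm height (grip here). On its +x side the code plate: steel, 30 x 40 mm, 2 mm proud, with a dark dot code. On top a rib 5 mm high, 6 mm wide, runs from the axis to the rim on that same side. 0.3 to 0.55 kg.
- tall_housing_plate (a point): Middle of the tall housing's code plate, on its outer face: 27 mm from the housing's axis along its +x, 38 mm above its underside. Axes as the housing's.
- short_housing: Upright aluminium cylinder 78 mm tall (the shorter housing). Origin: centre of underside, z up its axis. Body 50 mm in diameter up to 42 mm, then a groove, then a fluted cover 48 mm in diameter at 46 to 78 mm height (grip here). On its +x side the code plate: steel, 30 x 40 mm, 2 mm proud, with a dark dot code. On top a rib 5 mm high, 6 mm wide, runs from the axis to the rim on that same side. Bystander; the two may swap places.
- reader: Code reader, fixed. Origin: on the bench under the centre of its round black pad; +x points from the pad to its block, z up. Grey base 178 x 92 mm (x -50 to +128 mm), 8 mm thick; grey block x 58 to 124 mm, 68 mm wide, top at 75 mm. The window is the dark pane in the block face towards the pad. The plate faces it when the housing's +x points as the reader's +x.
- pad (a point): Centre of the top of the reader's round pad, 12 mm above the bench; the pad is flat, 68 mm in diameter. Axes as the reader's.
- window (a point): Centre of the reader's window, 57 mm from the pad's axis along the reader's +x, 41 mm above the bench. Axes as the reader's.
- read_key_top (a point): Centre of the top face of the read key, a round bare metal push button 30 mm in diameter on the reader's block, 96 mm from the pad's axis along the reader's +x; when up, its top is 97 mm above the bench, 10 mm above its black collar (46 mm in diameter). It is pressed straight down.
- read_key (a joint): How far the read key is pressed (m): 0 up, 0.006 fully down. A spring brings it back; it takes about 1.5 N to start it and 5 N to hold it fully down.
- hex_keys: Folding hex key set with a red handle, 22 x 86 x 28 mm, lying near the bench's front edge; a bystander. Origin: centre of its underside; long along its y.
- pcb_module: Green circuit board with components, 45 x 70 x 17 mm, behind the reader; a bystander. Origin: centre of its underside; long along its y.

How it is judged:
On the way, in this order (a step that is already met when the one before it is completed fails the run):
1. The tall housing stands released in the middle of the pad, upright, its code plate facing the window (horizontal distance between tall_housing and pad below 0.01 m and z of tall_housing in the frame of pad between -0.004 and 0.004 m and angle between tall_housing's own z axis and vertical below 0.06 rad and angle between the x axis of tall_housing and the x axis of reader, either way round below 0.15 rad and horizontal distance between tall_housing_plate and window below 0.05 m and contact force between each of the arm, the fingers and tall_housing below 0.05 N and linear speed of tall_housing below 0.02 m/s and angular speed of tall_housing below 0.1 rad/s), for 0.2 s.
2. The read key is pressed down with the housing still so placed (horizontal distance between tall_housing and pad below 0.01 m and z of tall_housing in the frame of pad between -0.004 and 0.004 m and angle between tall_housing's own z axis and vertical below 0.06 rad and angle between the x axis of tall_housing and the x axis of reader, either way round below 0.15 rad and horizontal distance between tall_housing_plate and window below 0.05 m and contact force between each of the arm, the fingers and tall_housing below 0.05 N and value of joint read_key above 0.0045 m), for 0.05 s.
At the end, for the whole second after the job is handed in: Tall housing released, at rest and upright (0.06 rad) on the pad, axis within 10 mm of its centre, code plate facing the window within 0.15 rad; read key up (under 1.5 mm down); short housing, hex keys and circuit board within 20 mm of where they were (all of step 1 and value of joint read_key below 0.0015 m and distance of each of short_housing, hex_keys, pcb_module from where it was at the start of the episode below 0.02 m); the robot touches nothing.
It fails at once if The short housing, the hex keys or the circuit board is moved by more than 20 mm (distance of any of short_housing, hex_keys, pcb_module from where it was at the start of the episode above 0.02 m).
It fails at once if The tall housing is tipped over (more than 0.8 rad) (angle between tall_housing's own z axis and vertical above 0.8 rad).
It fails at once if The tall housing is let go with its foot more than 15 mm above the pad's level (z of tall_housing in the frame of pad above 0.015 m and contact force between each of the fingers, anything else and tall_housing below 0.01 N).
It also fails if it takes over 48 s, if anything falls off the work surface, if the arm or the gripper's body presses on something with over 40 N, if the wrist force passes 120 N, or if a joint passes its speed limit or range.

## Robot

A 6-joint arm with a two-finger parallel gripper is mounted at the origin on a cart in front of the work surface, level with it; the furniture and walls round the work are solid. World frame = base frame: x ahead of the robot, y to its left, z up, the work surface at z = 0. Lengths are in m, angles in rad, forces in N, time in s.
With the tool pointing down it reaches from about 0.375 to 0.9 m from the base axis. Payload 3.1 kg.
Tool frame: the origin (TCP) lies on the centre line of the jaws, within the pads' length; the fingertips stand 8 mm ahead of it and the grasp point (between the pads) lies 11 mm behind it; z points along the fingers, y is the line along which they close (so a half turn about z gives the same grasp; the last joint's range is limited). The gripper opens to 85 mm and grips with 20 to 120 N. Pads are 22 mm wide; open, the fingers measure 114 mm over their backs; the gripper's body (76 mm by 85 mm) begins 54 mm behind the grasp point. The pads swing forward as they close: fully open they stand 13 mm farther back than shut.
Start: joints at [1.095, 0.527, 1.433, -0, 1.181, -0.178], TCP at [0.183, 0.597, 0.239] pointing down, gripper open.
Joint ranges: [-3.08, 3.08], [-0.75, 2.2], [0.22, 2.44], [-1.43, 4.57], [0, 2.65], [-2.85, 2.85]. Speed limits (rad/s): [2.79, 2.79, 3.14, 3.14, 3.14, 3.14].

## Interface

Orientations are given as a unit quaternion [x, y, z, w].
In Python, from station import * gives the robot as it stands.
- The arm moves only by the tool play_rows, never from a script. Its argument "rows" is a list of rows, each a list of 3 entries, a list of its own where there are three numbers: the turn, a rotation vector about the tool's x, y, z in degrees, then the shift along the tool's x, y, z in mm, then the closure, from 0 (fully open) to 1 (shut). In form: [[[ax, ay, az], [dx, dy, dz], jaw], ...]. A call has 1 to 12 rows; each row shifts and turns the commanded pose from where the row before left it, along the tool's axes as they then stand; what a row does not reach is not made up. A row lasts 1/12 s, in which the tool goes at most 41.7 mm and 7.16 degrees, less where a joint would pass 70% of its speed; a pose out of reach is approached as far as the arm can. A call with a gripper value outside its range is refused whole. The fingers move at their own pace and stop on an object; "grip_force" is the grip in N (left out, the last holds). Time passes only in rows, so rows that do not move let the fingers close. It gives the time, the measured TCP pose, the force, the opening and the grip force at its end, in the units of the state.
- sense(): the state, without advancing time (a new reading comes with each control period).
- snapshot(name): name is "scene" or "top" or "wrist"; returns (picture, depth): 480x640x3 uint8, red, green, blue; 480x640 float32, m along the optical axis (not along the pixel's ray), 0 where there is no reading.
- get_calibration(name): a dict with "vfov" (degrees; the focal length in pixels is half the picture's height over the tangent of half this angle, whatever the lens; pixels are square), "cx", "cy" (the principal point, pixels), "xyz" and "attitude" of the camera in the world. Camera axes: x right, y down, z forward; pixel columns grow to the right and rows downward; lengths in m; the calibration is good to about 2 mm. The wrist camera is an equidistant fisheye: a pixel r from the principal point sees the ray r / f radians off the axis. A picture is of the moment at which its call begins: read the wrist's pose just before it. get_calibration takes no time and is no camera call; for the wrist camera it gives the pose at the moment of the call.
- sign_off(): hands the job in; it is judged then, once.
The state is a dict: "t": time; "q": joint angles; "qd": joint speeds; "tau": joint torques, N m; "tcp_pos": TCP position; "tool_rot": TCP orientation; "force": force on the tool from outside, world axes, zero at the start; "ft_torque": the same for the moment, N m; "finger_gap": opening from 0.0 (shut) to 1.0 (fully open); "gripper_force": force on a finger pad.
Only numpy, scipy, OpenCV 4.12 (cv2) and the standard library are available. Lean on these libraries where they do the work, as an engineer would, in place of code of your own. Each camera call takes 0.05 s, during which the arm holds its last target. There are 200 camera calls.

## Working session

There is one attempt and no reset: what is moved stays moved. The work goes in short steps, Python scripts to look and compute and a tool call to move; the robot and the scene stay as the last step left them, time stands still between calls to the robot, and variables do not carry over. Pictures are saved under pics/ and viewed, at most 10 in all, crops included, and the job is handed in when it is done.

Besides the shell and the picture viewer there is one more tool, called after "Call:" as name([rows], argument=value, ...), one row to a line, values as JSON. play_rows: Moves the arm, as the interface text tells. Its arguments: {"type":"object","properties":{"rows":{"type":"array","items":{"type":"array"}},"grip_force":{"type":"number"}},"required":["rows"]}

```bash
mkdir -p pics
cat > h.py <<'E'
from station import *
import numpy as np, cv2
from scipy.spatial.transform import Rotation as R
def save(name,f):
    c=get_calibration(name); im,d=snapshot(name); cv2.imwrite('pics/'+f+'.png',im[:,:,::-1]); np.savez('pics/'+f+'.npz',im=im,d=d,**{k:np.array(v) for k,v in c.items()}); return c,im,d
def pts(f):
    z=np.load('pics/'+f+'.npz'); d=z['d']; fl=240/np.tan(np.radians(float(z['vfov'])/2))
    v,u=np.mgrid[:480,:640]; P=np.stack([(u-z['cx'])/fl*d,(v-z['cy'])/fl*d,d],-1)
    a=z['attitude']; M=R.from_quat(a).as_matrix() if a.size==4 else a
    return z['im'],P@M.T+z['xyz'],d
E
python3 - <<'E'
from h import *
print(sense())
for n in('scene','top'): c,_,_=save(n,n+'0'); print(c)
a=cv2.imread('pics/top0.png')
im,P,d=pts('top0'); print(P[240,320],P[100,100],d[240,320])
E
```

```text
{'t': 0.0, 'q': array([ 1.09448441e+00,  5.28450291e-01,  1.43391230e+00,  2.59341890e-05,
        1.18138525e+00, -1.78501226e-01]), 'qd': array([-0.00035738,  0.00032026,  0.00018071, -0.00028624, -0.00091083,
       -0.00156878]), 'tau': array([-7.67038000e-05, -4.42346764e+01, -1.78029442e+01, -2.46838317e-04,
        8.47073999e-03, -1.86852944e-06]), 'tcp_pos': array([0.18303292, 0.59686803, 0.23834017]), 'tool_rot': array([ 1.48360477e-01,  9.88932762e-01, -1.01649371e-03, -3.57895164e-04]), 'force': array([ 0.33493679, -0.32130256, -0.56008979]), 'ft_torque': array([0.02154222, 0.01156143, 0.03392933]), 'gripper_force': 0.0, 'finger_gap': 1.0028347818286052}
{'vfov': 54.77236810564036, 'cx': 323.8681429520708, 'cy': 243.98396178323185, 'xyz': array([ 0.06382561, -0.76850397,  0.83551293]), 'attitude': array([ 0.86559009, -0.33308673,  0.13998986, -0.34671296])}
{'vfov': 49.858458632872015, 'cx': 313.1924267600083, 'cy': 231.84930763908707, 'xyz': array([ 0.33563363, -0.23716675,  1.17722192]), 'attitude': array([-0.68467234,  0.72181869, -0.07374985,  0.06901101])}
[ 0.5450866  -0.26477924  0.06141345] [0.83930808 0.17575815 0.18659618] 1.1353925
```

View pics/top0.png

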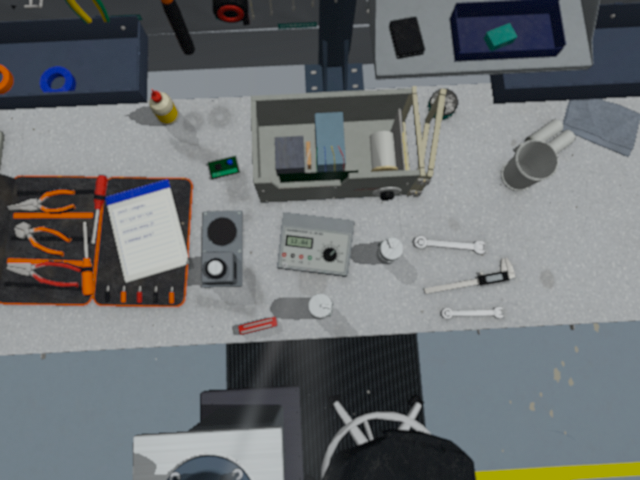

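View pics/scene0.png

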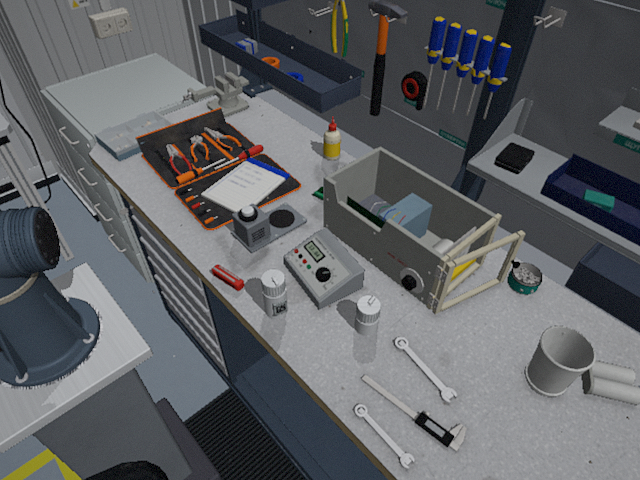

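Top: housings at (320,306) and (390,250), reader with pad (222,231) and key (215,268), box on the right. The reader's +x points toward the robot. Now measuring heights, axes and ribs.

Run:
```python
from h import *
im,P,d=pts('top0')
ok=d>0
for n,(u,v) in dict(A=(320,306),B=(390,250)).items():
    w=P[v-22:v+22,u-22:u+22].reshape(-1,3); 
    h=np.percentile(w[:,2],[50,70,80,90,97]); zt=np.median(w[w[:,2]>h[3]][:,2])
    m=abs(w[:,2]-zt)<.008; q=w[m]
    (c,r)=cv2.minEnclosingCircle((q[:,:2]*1000).astype(np.float32)); print(n,h,zt,q.mean(0),c,r,m.sum())
# reader
g=cv2.cvtColor(im,cv2.COLOR_RGB2GRAY)
for n,(u,v) in dict(pad=(222,231),key=(215,268)).items(): print(n,P[v,u])
box=np.zeros((480,640),bool); box[205:292,196:248]=1
def proj(u,v,z,c=np.load('pics/top0.npz')):
    fl=240/np.tan(np.radians(float(c['vfov'])/2)); r=R.from_quat(c['attitude']).apply([(u-c['cx'])/fl,(v-c['cy'])/fl,1]); return c['xyz']+r*(z-c['xyz'][2])/r[2]
m=((g<60)&box).astype(np.uint8)
cs,_=cv2.findContours(m,cv2.RETR_EXTERNAL,cv2.CHAIN_APPROX_NONE)
for k in cs:
    if cv2.contourArea(k)>100: e=cv2.fitEllipse(k); print('dark',e, proj(*e[0],.012),proj(*e[0],.087))
m=((g>190)&box).astype(np.uint8); cs,_=cv2.findContours(m,cv2.RETR_EXTERNAL,cv2.CHAIN_APPROX_NONE)
for k in cs:
    if cv2.contourArea(k)>30: e=cv2.fitEllipse(k); print('bright',e, proj(*e[0],.097))
blk=box&(P[:,:,2]>.068)&(P[:,:,2]<.082); r=cv2.minAreaRect((P[blk][:,:2]*1000).astype(np.float32)); print('block',r)
bs=box&(P[:,:,2]>.005)&(P[:,:,2]<.016); r=cv2.minAreaRect((P[bs][:,:2]*1000).astype(np.float32)); print('base',r)
a=cv2.resize(cv2.cvtColor(im[225:330,190:410],cv2.COLOR_RGB2BGR),None,fx=3.6,fy=3.6,interpolation=cv2.INTER_CUBIC)
s=cv2.resize(cv2.cvtColor(np.load('pics/scene0.npz')['im'][260:350,250:400],cv2.COLOR_RGB2BGR),None,fx=2.3,fy=2.3,interpolation=cv2.INTER_CUBIC)
o=np.zeros((600,800,3),np.uint8); o[:a.shape[0],:a.shape[1]]=a; o[a.shape[0]:a.shape[0]+s.shape[0],:s.shape[1]]=s
cv2.imwrite('pics/crop.png',o)
```

```text
A [0.00134348 0.00369328 0.10778498 0.11092823 0.11339063] 0.11258116254486539 [ 0.40091301 -0.2562847   0.11057751] (401.2557373046875, -256.72686767578125) 24.125633239746094 430
B [0.00118998 0.00459638 0.07379888 0.07811019 0.08121977] 0.08019728435534068 [ 0.51657445 -0.41770093  0.07835083] (516.6312866210938, -417.9679870605469) 24.45710563659668 382
pad [ 0.58798816 -0.04118346  0.00890343]
key [ 0.48991665 -0.04018447  0.09877121]
dark ((215.23574829101562, 268.3836669921875), (19.647605895996094, 21.332406997680664), 82.31781005859375) [ 0.50142485 -0.0248568   0.012     ] [ 0.49075363 -0.03852222  0.087     ]
dark ((221.56068420410156, 231.17855834960938), (26.363086700439453, 27.80196189880371), 71.1844482421875) [ 0.58695232 -0.04068515  0.012     ] [ 0.57077609 -0.05333177  0.087     ]
block ((498.0735778808594, -39.90155792236328), (68.82466888427734, 66.05335235595703), 87.17768096923828)
base ((551.330322265625, -43.581443786621094), (117.04792785644531, 197.47647094726562), 82.84605407714844)
```

View pics/crop.png

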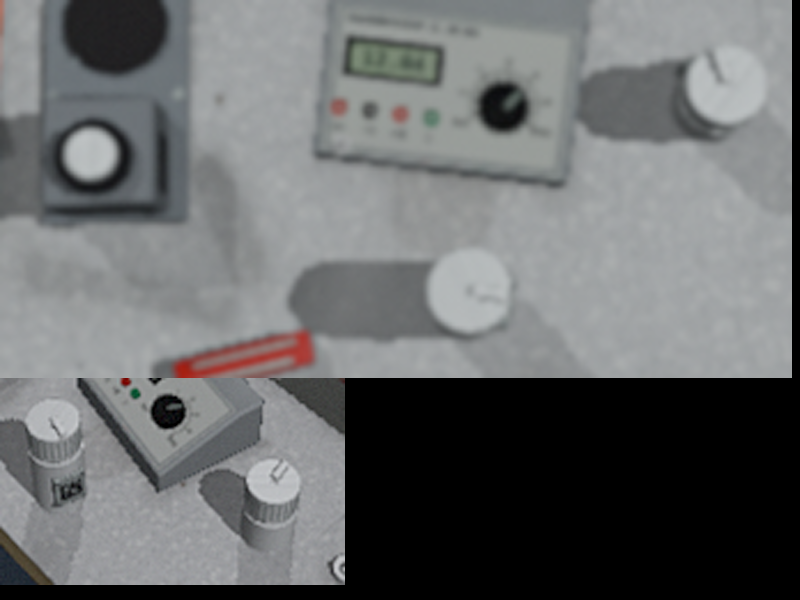

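Tall housing is A (0.401, -0.256): its rib points image-right from (470,292) to (510,300) in the crop, and the code plate is on that side in the scene crop. I'll turn the tool so that tool y is world +x, and check the obstacle heights.

Run:
```python
from h import *
im,P,d=pts('top0')
for n,(u0,u1,v0,v1) in dict(meter=(276,356,212,278),chassis=(250,440,85,202),mid=(100,200,180,310)).items():
    w=P[v0:v1,u0:u1].reshape(-1,3); w=w[w[:,2]>.02]; print(n,w.min(0),np.percentile(w,98,0))
w=P[212:278,276:356].reshape(-1,3); w=w[w[:,2]>.02]
for x in np.arange(.44,.6,.02):
    s=w[abs(w[:,0]-x)<.01]; print(round(x,2), len(s), s[:,2].max() if len(s) else 0)
# rib: dark edge on top of A
c=np.load('pics/top0.npz'); fl=240/np.tan(np.radians(float(c['vfov'])/2))
def proj(u,v,z):
    r=R.from_quat(c['attitude']).apply([(u-c['cx'])/fl,(v-c['cy'])/fl,1]); return c['xyz']+r*(z-c['xyz'][2])/r[2]
a=proj(190+470/3.6,225+292/3.6,.112);b=proj(190+510/3.6,225+300/3.6,.112);print(np.degrees(np.arctan2(b[1]-a[1],b[0]-a[0])),a,b)
```

```text
meter [ 0.33563363 -0.34236126  0.02012646] [ 0.60190539 -0.17667832  0.06915417]
chassis [ 0.33563363 -0.57177331  0.02000204] [ 0.84566267 -0.134999    0.16642271]
mid [ 0.33563363 -0.23716675  0.02000249] [0.71686071 0.23366215 1.17722192]
0.44 0 0
0.46 5 0.028736785574236645
0.48 341 0.04515677800959872
0.5 691 0.0677726157110703
0.52 680 0.07126498111236912
0.54 692 0.06641383464437234
0.56 684 0.07059331793740231
0.58 644 0.07270063906397994
-104.25220039683252 [ 0.39813165 -0.25701545  0.112     ] [ 0.39243472 -0.27944358  0.112     ]
```

Call:
play_rows([
  [[0,0,6.07],[0,0,0],0],
  [[0,0,6.07],[0,0,0],0],
  [[0,0,6.07],[0,0,0],0],
  [[0,0,6.07],[0,0,0],0],
  [[0,0,6.07],[0,0,0],0],
  [[0,0,6.07],[0,0,0],0],
  [[0,0,6.07],[0,0,0],0],
  [[0,0,6.07],[0,0,0],0],
  [[0,0,6.07],[0,0,0],0],
  [[0,0,6.07],[0,0,0],0],
  [[0,0,6.07],[0,0,0],0],
  [[0,0,6.07],[0,0,0],0],
])

```text
t: 1.1
tcp_pos: [0.1832, 0.5971, 0.2387]
tool_rot: [0.708, 0.706, -0.001, 0.0]
force: [-0.1, 0.5, -0.2]
finger_gap: 1.005
gripper_force: 0.0
```

Call:
play_rows([
  [[0,0,0],[-37,26,0],0],
  [[0,0,0],[-37,26,0],0],
  [[0,0,0],[-37,26,0],0],
  [[0,0,0],[-37,26,0],0],
  [[0,0,0],[-37,26,0],0],
  [[0,0,0],[-37,26,0],0],
  [[0,0,0],[-37,26,0],0],
  [[0,0,0],[-37,26,0],0],
  [[0,0,0],[-37,26,0],0],
  [[0,0,0],[-37,26,0],0],
  [[0,0,0],[-37,26,0],0],
  [[0,0,0],[-37,26,0],0],
])

```text
t: 2.1
tcp_pos: [0.4721, 0.1869, 0.2391]
tool_rot: [0.707, 0.708, -0.0, -0.0]
force: [1.4, -0.1, -0.2]
finger_gap: 1.001
gripper_force: 0.0
```

Call:
play_rows([
  [[0,0,0],[-34,-8,0],0],
  [[0,0,0],[-34,-8,0],0],
  [[0,0,0],[-34,-8,0],0],
  [[0,0,0],[-34,-8,0],0],
  [[0,0,0],[-34,-8,0],0],
  [[0,0,0],[-34,-8,0],0],
  [[0,0,0],[-34,-8,0],0],
  [[0,0,0],[-34,-8,0],0],
  [[0,0,0],[-34,-8,0],0],
  [[0,0,0],[-34,-8,0],0],
  [[0,0,0],[-34,-8,0],0],
  [[0,0,0],[0,0,0],0],
])

```text
t: 3.1
tcp_pos: [0.3842, -0.1914, 0.2396]
tool_rot: [0.709, 0.706, -0.001, 0.002]
force: [-0.2, 0.3, 0.6]
finger_gap: 0.998
gripper_force: 0.0
```

Run:
```python
from h import *
s=sense(); print(s['tcp_pos'],s['tool_rot'],s['q'])
c,im,d=save('wrist','w1'); print(c)
```

```text
[ 0.38420745 -0.19137975  0.23955601] [ 0.70861788  0.70558872 -0.0008804   0.00211811] [-0.72229661  0.26289933  1.90174836 -0.0024601   0.97283395 -0.71663195]
{'vfov': 65.70646984690485, 'cx': 317.17271541380694, 'cy': 240.74435393713995, 'xyz': array([ 0.3849302 , -0.12368514,  0.37370621]), 'attitude': array([ 9.90599214e-01, -2.23288562e-03,  6.19436643e-04,  1.36776562e-01])}
```

View pics/w1.png

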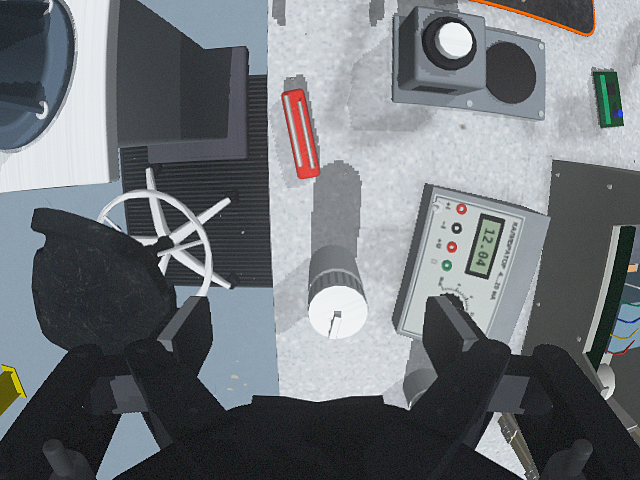

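Wrist view: tall housing top at about (338,312), with the rib running down to (333,338); reader pad at about (511,72), key (455,40).

```bash
cat >> h.py <<'E'
def fray(z,u,v,h):
    f=240/np.tan(np.radians(float(z['vfov'])/2)); p=np.array([u-z['cx'],v-z['cy']],float); r=np.hypot(*p); th=r/f
    ray=R.from_quat(z['attitude']).apply(np.r_[p/r*np.sin(th),np.cos(th)]); return z['xyz']+ray*(h-z['xyz'][2])/ray[2]
E
python3 - <<'E'
from h import *
z=np.load('pics/w1.npz'); im=z['im']; g=cv2.cvtColor(im,cv2.COLOR_RGB2GRAY)
def big(m,box,h):
    u0,u1,v0,v1=box; k=np.zeros(g.shape,np.uint8); k[v0:v1,u0:u1]=m[v0:v1,u0:u1]
    cs,_=cv2.findContours(k,cv2.RETR_EXTERNAL,cv2.CHAIN_APPROX_NONE); q=cv2.convexHull(max(cs,key=cv2.contourArea))[:,0]
    W=np.array([fray(z,a,b,h)[:2]*1000 for a,b in q]).astype(np.float32); e=cv2.fitEllipse(W); print(cv2.minEnclosingCircle(W),e); return np.array(e[0])
A=big(g>215,(300,375,275,345),.110)
pad=big(g<60,(487,540,38,106),.012)
key=big(g>200,(430,480,15,65),.097)
d=key-pad; print('A',A,'pad',pad,'key',key,np.hypot(*d),'yaw',np.degrees(np.arctan2(d[1],d[0])))
cr=cv2.resize(im[270:350,290:390,::-1],None,fx=7,fy=7,interpolation=cv2.INTER_CUBIC); cv2.imwrite('pics/rib.png',cr)
E
```

```text
((403.9261474609375, -260.89068603515625), 28.05324935913086) ((403.5887756347656, -259.9761047363281), (48.10001754760742, 57.0092658996582), 54.780887603759766)
((587.5943603515625, -42.95572280883789), 34.03853225708008) ((587.4540405273438, -42.65366744995117), (66.32463073730469, 67.99562072753906), 115.87481689453125)
((492.5326843261719, -40.53916931152344), 14.08912181854248) ((492.4471130371094, -40.47636413574219), (27.634145736694336, 27.919050216674805), 6.955570220947266)
A [ 403.58877563 -259.97610474] pad [587.45404053 -42.65366745] key [492.44711304 -40.47636414] 95.03187318398348 yaw 178.68716459893952
```

View pics/rib.png

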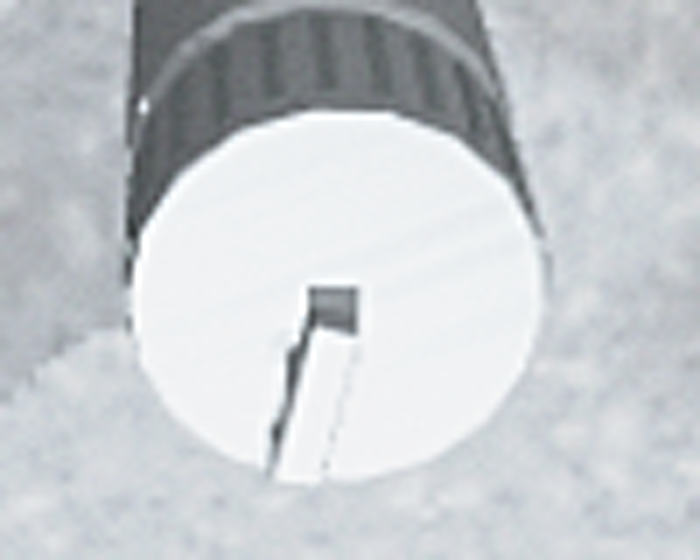

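The crop shows the top disc spanning 133–543 x 108–482 (centre about (338,296)); the rib's top face runs from (335,330) to (298,483).

Run:
```python
from h import *
z=np.load('pics/w1.npz')
f=lambda x,y,h: fray(z,290+x/7-.43,270+y/7-.43,h)[:2]*1000
C=[f(133,295,.11),f(543,295,.11),f(340,108,.11),f(338,480,.11)]; print(np.round(C,1), (C[0]+C[1])/2,(C[2]+C[3])/2)
a,b=f(335,330,.115),f(298,483,.115); print(a,b,np.hypot(*(b-a)),np.degrees(np.arctan2(*(b-a)[::-1])))
for p,q in (((310,326),(274,480)),((356,331),(325,483))):
    a,b=f(*p,.115),f(*q,.115); print(np.degrees(np.arctan2(*(b-a)[::-1])))
```

```text
[[ 378.1 -256.1]
 [ 424.6 -256.7]
 [ 401.  -233.3]
 [ 401.6 -280.7]] [ 401.30691112 -256.38723471] [ 401.34423776 -256.98261585]
[ 400.62796497 -258.13186376] [ 396.74905772 -278.04381225] 20.286241984695298 -101.02333467431914
-100.8531788659552
-98.98309729674345
```

Call:
play_rows([
  [[0,0,0],[-33,8.5,0],0],
  [[0,0,0],[-32,8.5,0],0],
  [[0,0,0],[0,0,25],0],
  [[0,0,0],[0,0,25],0],
  [[0,0,0],[0,0,25],0],
  [[0,0,0],[0,0,0],0],
  [[0,0,0],[0,0,0],0],
])

```text
t: 3.73
tcp_pos: [0.4007, -0.2485, 0.1634]
tool_rot: [0.706, 0.708, 0.0, -0.002]
force: [0.1, 0.4, -0.7]
finger_gap: 1.0
gripper_force: 0.0
```

Call:
play_rows([
  [[0,0,0],[-8,0.6,0],0],
  [[0,0,0],[0,0,20],0],
  [[0,0,0],[0,0,20],0],
  [[0,0,0],[0,0,20],0],
  [[0,0,0],[0,0,17],0],
  [[0,0,0],[0,0,0],0],
  [[0,0,0],[0,0,0],0],
])

```text
t: 4.32
tcp_pos: [0.4026, -0.2589, 0.0881]
tool_rot: [0.706, 0.708, -0.0, 0.001]
force: [-0.8, -0.2, 0.1]
finger_gap: 1.003
gripper_force: 0.0
```

Call:
play_rows([
  [[0,0,0],[0,0,0],0.2],
  [[0,0,0],[0,0,0],0.3],
  [[0,0,0],[0,0,0],0.4],
  [[0,0,0],[0,0,0],0.5],
  [[0,0,0],[0,0,0],0.6],
  [[0,0,0],[0,0,0],1],
  [[0,0,0],[0,0,0],1],
  [[0,0,0],[0,0,0],1],
  [[0,0,0],[0,0,0],1],
  [[0,0,0],[0,0,0],1],
], grip_force=50)

```text
t: 5.15
tcp_pos: [0.4021, -0.2588, 0.0887]
tool_rot: [0.706, 0.708, -0.0, 0.001]
force: [-1.6, 0.2, 6.7]
finger_gap: 0.548
gripper_force: 50.3
```

Call:
play_rows([
  [[0,0,0],[0,0,-10],1],
  [[0,0,0],[0,0,-25],1],
  [[0,0,0],[0,0,-25],1],
  [[0,0,0],[0,0,-25],1],
  [[0,0,0],[0,0,-25],1],
  [[0,0,0],[20,18,0],1],
  [[0,0,0],[30,26,0],1],
  [[0,0,0],[34,29,0],1],
  [[0,0,0],[34,29,0],1],
  [[0,0,0],[34,29,0],1],
  [[0,0,0],[34,29,0],1],
  [[0,0,0],[28,25,0],1],
])

```text
t: 6.15
tcp_pos: [0.5789, -0.0504, 0.1969]
tool_rot: [0.706, 0.708, -0.0, -0.001]
force: [0.7, -1.7, -4.5]
finger_gap: 0.544
gripper_force: 53.3
```

Call:
play_rows([
  [[0,0,6.75],[0,0,0],1],
  [[0,0,6.75],[0,0,0],1],
  [[0,0,6.75],[0,0,0],1],
  [[0,0,6.75],[0,0,0],1],
  [[0,0,6.75],[0,0,0],1],
  [[0,0,6.75],[0,0,0],1],
  [[0,0,6.75],[0,0,0],1],
  [[0,0,6.75],[0,0,0],1],
  [[0,0,6.75],[0,0,0],1],
  [[0,0,6.75],[0,0,0],1],
  [[0,0,6.75],[0,0,0],1],
  [[0,0,6.75],[0,0,0],1],
])

```text
t: 7.15
tcp_pos: [0.5775, -0.0528, 0.1967]
tool_rot: [0.997, 0.076, -0.001, -0.0]
force: [0.9, -1.2, -4.4]
finger_gap: 0.547
gripper_force: 53.6
```

Call:
play_rows([
  [[0,0,0],[0,0,0],1],
  [[0,0,0],[0,0,0],1],
  [[0,0,0],[0,0,0],1],
])

```text
t: 7.4
tcp_pos: [0.5782, -0.053, 0.197]
tool_rot: [0.997, 0.081, -0.0, -0.0]
force: [0.3, -0.0, -4.7]
finger_gap: 0.545
gripper_force: 53.6
```

Run:
```python
from h import *
s=sense(); print(s['tcp_pos'],s['tool_rot'],s['q'],s['finger_gap'])
c,im,d=save('wrist','w2'); save('scene','s2'); c,im,d=save('top','t2')
```

```text
[ 0.57818874 -0.05296465  0.19703225] [ 9.96748386e-01  8.05754269e-02 -4.72242035e-04 -1.82369320e-04] [-2.83714153e-01  5.20218655e-01  1.58852459e+00  4.89808898e-06
  1.03386186e+00  1.12575390e+00] 0.5452761989512859
```

View pics/w2.png

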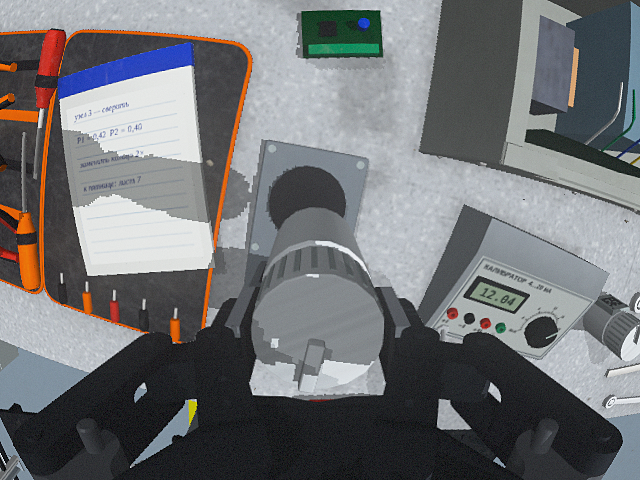

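Wrist view: held housing, its top disc about (252–385, 275–398), rib from about (320,342) to (310,388), pad visible behind at (307,195). Zooming in to measure.

Run:
```python
import cv2
im=cv2.imread('pics/w2.png'); cv2.imwrite('pics/z2.png',cv2.resize(im[255:405,240:400],None,fx=4,fy=4,interpolation=cv2.INTER_CUBIC))
```

```text
(no output)
```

View pics/z2.png

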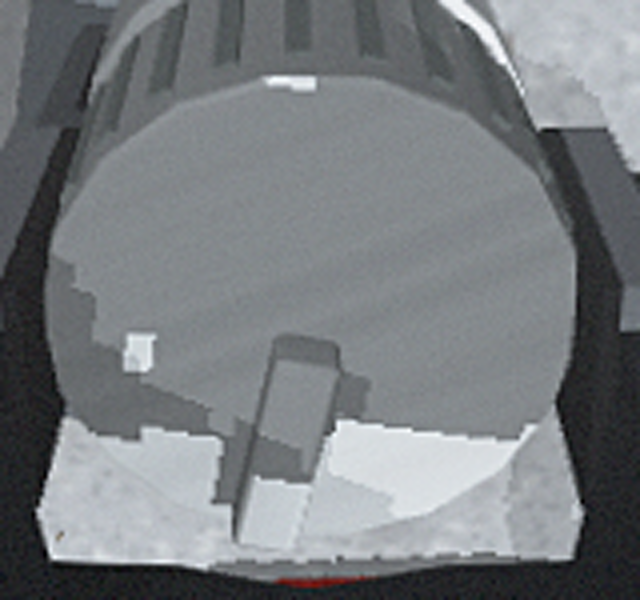

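Disc extents in the crop: 45–577 x 75–537; rib top face (307,362) to (268,545).

Run:
```python
from h import *
z=np.load('pics/w2.npz'); g=cv2.cvtColor(z['im'],cv2.COLOR_RGB2GRAY)
f=lambda x,y,h: fray(z,240+x/4-.4,255+y/4-.4,h)[:2]*1000
H=.2185
C=[f(45,295,H),f(577,290,H),f(320,75,H),f(305,537,H)]; print(np.round(C,1),(C[0]+C[1])/2,(C[2]+C[3])/2, np.hypot(*(C[0]-C[1])),np.hypot(*(C[2]-C[3])))
for p,q in (((275,358),(236,540)),((307,362),(268,545)),((340,370),(300,548))):
    a,b=f(*p,H+.005),f(*q,H+.005); print(a,b,np.degrees(np.arctan2(*(b-a)[::-1])))
# base plate side edges -> reader yaw, at z=.008
for L in (((261,142),(245,285)),((369,160),(360,240))):
    a,b=[fray(z,*p,.008)[:2]*1000 for p in L]; print('edge',a,b,np.degrees(np.arctan2(*(b-a)[::-1])))
# pad arc (visible rear part)
m=np.zeros_like(g); m[150:215,255:360]=(g[150:215,255:360]<60)
cs,_=cv2.findContours(m,cv2.RETR_EXTERNAL,cv2.CHAIN_APPROX_NONE); k=max(cs,key=cv2.contourArea)[:,0]
W=np.array([fray(z,*p,.012)[:2]*1000 for p in k if p[1]<205])
from scipy.optimize import least_squares
r=least_squares(lambda c:np.hypot(*(W-c).T)-34,[587,-42],loss='soft_l1',f_scale=1); print('pad',r.x,np.abs(r.fun).mean())
```

```text
[[579.7 -29.9]
 [587.7 -75.5]
 [604.  -50.2]
 [557.4 -56.4]] [583.7200647  -52.70597635] [580.71796795 -53.29879717] 46.291530879744045 47.0485668602295
[580.03957185 -50.26355293] [559.90580697 -49.74311737] 178.5192971800585
[580.08549109 -52.97960568] [559.82256658 -52.68008981] 179.15314567103368
[579.735289   -55.85634464] [559.95337933 -55.59161134] 179.2332795006821
edge [636.72316242   5.43256768] [502.72958092   3.88463513] -179.3381320522827
edge [636.11465655 -89.650389  ] [563.8402046  -95.07109699] -175.71074884910396
pad [580.74082406 -37.4544675 ] 3.8253438359163443
```

Turned to about 179°, reader about 178.7°; the housing needs +6.5 mm x and +10.8 mm y. Shifting and lowering most of the way.

Call:
play_rows([
  [[0,0,0],[8.1,-9.6,0],1],
  [[0,0,0],[0,0,20],1],
  [[0,0,0],[0,0,20],1],
  [[0,0,0],[0,0,20],1],
  [[0,0,0],[0,0,15],1],
  [[0,0,0],[0,0,0],1],
  [[0,0,0],[0,0,0],1],
])

```text
t: 8.13
tcp_pos: [0.5851, -0.0417, 0.1217]
tool_rot: [0.997, 0.08, -0.001, -0.0]
force: [-0.0, -0.4, -4.7]
finger_gap: 0.544
gripper_force: 53.7
```

Run:
```python
from h import *
s=sense(); print(s['tcp_pos'],s['tool_rot'],s['force'])
save('wrist','w3'); save('scene','s3'); save('top','t3')
w=cv2.imread('pics/w3.png')[90:400,200:420]; s=cv2.imread('pics/s3.png')[140:280,200:330]; t=cv2.imread('pics/t3.png')[200:300,180:260]
o=np.zeros((600,800,3),np.uint8); a=cv2.resize(w,None,fx=1.9,fy=1.9); o[:a.shape[0],:a.shape[1]]=a
b=cv2.resize(s,None,fx=2.8,fy=2.8); o[:b.shape[0],420:420+b.shape[1]]=b[:,:380]
cv2.imwrite('pics/c3.png',o)
```

```text
[ 0.58505141 -0.04170769  0.12165311] [ 9.96824484e-01  7.96246444e-02 -8.23373374e-04 -4.30963791e-04] [-0.01355941 -0.41101614 -4.72507091]
```

View pics/c3.png

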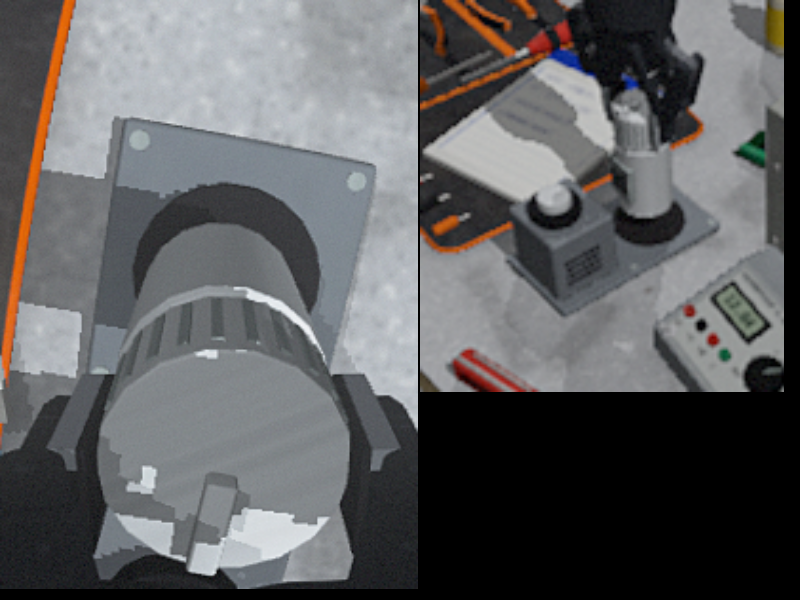

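The housing hovers just over the pad with the plate toward the block. The crop shows the pad ring roughly even around it. Lowering in small steps.

Call:
play_rows([
  [[0,0,0],[0,0,8],1],
  [[0,0,0],[0,0,6],1],
  [[0,0,0],[0,0,3],1],
  [[0,0,0],[0,0,1],1],
  [[0,0,0],[0,0,0],1],
  [[0,0,0],[0,0,0],1],
])

```text
t: 8.78
tcp_pos: [0.5852, -0.0424, 0.1042]
tool_rot: [0.997, 0.079, -0.0, -0.0]
force: [1.8, -0.5, -4.6]
finger_gap: 0.546
gripper_force: 53.6
```

Call:
play_rows([
  [[0,0,0],[0,0,1],1],
  [[0,0,0],[0,0,1],1],
  [[0,0,0],[0,0,0.5],1],
  [[0,0,0],[0,0,0],1],
  [[0,0,0],[0,0,0],1],
])

```text
t: 9.2
tcp_pos: [0.5852, -0.0424, 0.1019]
tool_rot: [0.997, 0.079, 0.0, 0.0]
force: [0.8, -0.2, -4.3]
finger_gap: 0.551
gripper_force: 53.7
```

Call:
play_rows([
  [[0,0,0],[0,0,0.7],1],
  [[0,0,0],[0,0,0.7],1],
  [[0,0,0],[0,0,0],1],
  [[0,0,0],[0,0,0],1],
])

```text
t: 9.53
tcp_pos: [0.5855, -0.0424, 0.1009]
tool_rot: [0.997, 0.079, 0.0, 0.0]
force: [-0.6, -0.2, -0.8]
finger_gap: 0.541
gripper_force: 54.1
```

Contact: the weight is off. Release slowly and rise.

Call:
play_rows([
  [[0,0,0],[0,0,0.3],0.4],
  [[0,0,0],[0,0,0],0.35],
  [[0,0,0],[0,0,0],0.25],
  [[0,0,0],[0,0,0],0.1],
  [[0,0,0],[0,0,0],0],
  [[0,0,0],[0,0,0],0],
  [[0,0,0],[0,0,0],0],
  [[0,0,0],[0,0,0],0],
  [[0,0,0],[0,0,0],0],
], grip_force=20)

```text
t: 10.28
tcp_pos: [0.5852, -0.0424, 0.1001]
tool_rot: [0.997, 0.079, 0.0, 0.0]
force: [-0.0, -0.1, -0.6]
finger_gap: 1.002
gripper_force: 0.0
```

Call:
play_rows([
  [[0,0,0],[0,0,-10],0],
  [[0,0,0],[0,0,-20],0],
  [[0,0,0],[0,0,-30],0],
  [[0,0,0],[0,0,-30],0],
  [[0,0,0],[0,0,-30],0],
  [[0,0,0],[0,0,0],0],
  [[0,0,0],[0,0,0],0],
])

```text
t: 10.87
tcp_pos: [0.5865, -0.0427, 0.2231]
tool_rot: [0.997, 0.079, 0.003, 0.001]
force: [0.1, 0.1, 0.2]
finger_gap: 1.004
gripper_force: 0.0
```

Run:
```python
from h import *
s=sense(); print(s['tcp_pos'],s['tool_rot'],s['force'],s['q'])
print(save('wrist','w4')[0]); save('scene','s4'); save('top','t4')
```

```text
[ 0.58650696 -0.04267335  0.2230673 ] [9.96842593e-01 7.93489477e-02 2.75964735e-03 9.87192607e-04] [0.06492945 0.1480121  0.15826999] [-2.62522189e-01  4.94506725e-01  1.54922919e+00 -1.04643347e-05
  1.09199493e+00  1.14941335e+00]
{'vfov': 65.70646984690485, 'cx': 317.17271541380694, 'cy': 240.74435393713995, 'xyz': array([ 0.65319101, -0.03227007,  0.35787062]), 'attitude': array([ 0.75423938, -0.64317274, -0.08490758,  0.10120518])}
```

View pics/w4.png

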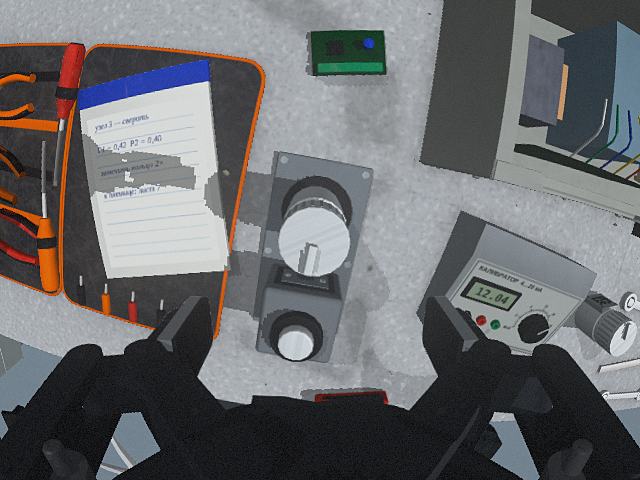

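The housing stands on the pad: disc about (315,242), rib pointing to (311,272), key at (296,343). Measuring the housing and key positions.

```bash
python3 - <<'E'
from h import *
z=np.load('pics/w4.npz'); im=z['im']; g=cv2.cvtColor(im,cv2.COLOR_RGB2GRAY)
def el(m,box,h):
    u0,u1,v0,v1=box; k=np.zeros(g.shape,np.uint8); k[v0:v1,u0:u1]=m[v0:v1,u0:u1]
    cs,_=cv2.findContours(k,cv2.RETR_EXTERNAL,cv2.CHAIN_APPROX_NONE); q=cv2.convexHull(max(cs,key=cv2.contourArea))[:,0]
    W=np.array([fray(z,a,b,h)[:2]*1000 for a,b in q]).astype(np.float32); print(cv2.minEnclosingCircle(W),cv2.fitEllipse(W))
el(g>200,(270,360,200,285),.122)
el(g>200,(270,325,318,365),.097)
a,b=[fray(z,u,v,.127)[:2]*1000 for u,v in((316,248),(310,273))]; print('rib',a,b,np.degrees(np.arctan2(*(b-a)[::-1])))
im,P,d=pts('t4');
E
python3 -c "
import cv2
im=cv2.imread('pics/w4.png');cv2.imwrite('pics/z4.png',cv2.resize(im[140:370,240:385],None,fx=2.6,fy=2.6,interpolation=2))"
```

```text
((588.6527709960938, -41.11945343017578), 23.307573318481445) ((589.6993408203125, -42.13283920288086), (42.27142333984375, 47.096004486083984), 124.01136779785156)
((493.32977294921875, -40.476219177246094), 13.757241249084473) ((493.4971923828125, -40.55755615234375), (26.372941970825195, 27.080598831176758), 67.03946685791016)
rib [586.4846174  -42.68354007] [568.84881276 -41.47712992] 176.08667172701604
```

View pics/z4.png

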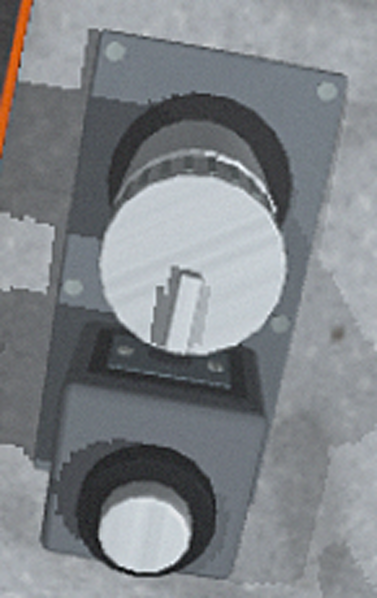

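Housing and key are 95 mm apart on the axis, so it is well centred and facing the window. Closing the jaws and moving over the key.

Call:
play_rows([
  [[0,0,0],[-31,-5.7,0],1],
  [[0,0,0],[-31,-5.7,0],1],
  [[0,0,0],[-30.4,-5.6,0],1],
  [[0,0,0],[0,0,30],1],
  [[0,0,0],[0,0,30],1],
  [[0,0,0],[0,0,30],1],
  [[0,0,0],[0,0,14],1],
  [[0,0,0],[0,0,0],1],
  [[0,0,0],[0,0,0],1],
  [[0,0,0],[0,0,0],1],
])

```text
t: 11.85
tcp_pos: [0.4915, -0.0403, 0.1162]
tool_rot: [0.997, 0.079, -0.0, -0.0]
force: [-0.5, 1.2, 0.6]
finger_gap: -0.001
gripper_force: 0.0
```

Call:
play_rows([
  [[0,0,0],[0,0,5],1],
  [[0,0,0],[0,0,4],1],
  [[0,0,0],[0,0,2],1],
  [[0,0,0],[0,0,2],1],
  [[0,0,0],[0,0,1.5],1],
  [[0,0,0],[0,0,0],1],
  [[0,0,0],[0,0,0],1],
])

```text
t: 12.43
tcp_pos: [0.4915, -0.0402, 0.1019]
tool_rot: [0.997, 0.079, 0.0, 0.0]
force: [0.6, -0.2, 3.9]
finger_gap: -0.003
gripper_force: 1.6
```

Call:
play_rows([
  [[0,0,0],[0,0,1],1],
  [[0,0,0],[0,0,1],1],
  [[0,0,0],[0,0,0.8],1],
  [[0,0,0],[0,0,0.7],1],
  [[0,0,0],[0,0,0],1],
  [[0,0,0],[0,0,0],1],
  [[0,0,0],[0,0,0],1],
])

```text
t: 13.02
tcp_pos: [0.4915, -0.0403, 0.099]
tool_rot: [0.997, 0.079, 0.0, 0.0]
force: [-1.5, 0.8, 10.8]
finger_gap: -0.001
gripper_force: 5.4
```

Bottomed out (10.8 N > 5 N). Retreating straight up.

Call:
play_rows([
  [[0,0,0],[0,0,-3],1],
  [[0,0,0],[0,0,-10],1],
  [[0,0,0],[0,0,-25],1],
  [[0,0,0],[0,0,-30],1],
  [[0,0,0],[0,0,-30],1],
  [[0,0,0],[0,0,0],1],
  [[0,0,0],[0,0,0],1],
  [[0,0,0],[0,0,0],1],
])

```text
t: 13.68
tcp_pos: [0.4905, -0.04, 0.1958]
tool_rot: [0.997, 0.079, -0.001, -0.0]
force: [-0.1, 0.6, 0.0]
finger_gap: -0.0
gripper_force: 0.0
```

Run:
```python
from h import *
save('scene','s5')
a=np.load('pics/s4.npz')['im'].astype(int);b=np.load('pics/s5.npz')['im'].astype(int)
d=abs(a-b).max(2)>40
for n,(u0,u1,v0,v1) in dict(hex=(208,246,262,292),short=(352,384,292,350),tallbody=(270,295,180,215)).items(): print(n,d[v0:v1,u0:u1].sum())
s=sense(); print(s['force'],s['tcp_pos'],s['t']); print(sign_off())
```

```text
hex 0
short 0
tallbody 0
[-0.21763719  0.37599606 -1.10087481] [ 0.49016808 -0.03988685  0.19519818] 13.7333
the job is handed in; nothing more can be done
None
```

I stood the tall housing on the reader's pad with its code plate facing the window, let go of it, pressed the read key fully down and released it; the job is handed in at 13.7 s, with no verdict returned.

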